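# Swing the hold-down arms over a circuit board

### The job

Close the circuit-board holder: two of its three hold-down arms stand open. Push each of these two gently round on its pivot with a fingertip until it points straight in across the board, square to the edge, with its rubber foot above the bare round patch, and leave it there. Do not lift or shift the board, and leave the third arm, the coil on the board and everything else on the bench where they are.

Things in the scene. Friction and masses are not known exactly. Their poses are not given: they have to be found in the camera images.
- holder: fixed board holder: aluminium plate 190 x 300 mm, 12 mm thick, with brass posts carrying a green circuit board. Origin on the table under the centre of the board; x points to the back arm's side, y to the left arm's side
- left_arm (a joint): angle of the left (+y of the holder) swing arm, rad: 0 = square, pointing straight in across the board, foot over its patch; positive = anticlockwise from above (range -2 to 2). Starts at 0.7 to 1.8, swung to the holder's +x (away from the robot). It must be turned clockwise to 0. Friction hinge (0.1 N m): it stays where left, with no stop at square.
- left_pivot (a point): on the left arm's pivot axis, halfway up the bar (55 mm above the table); 125 mm from the holder's origin along its +y. The arm is a level dark steel bar 12 mm wide and 14 mm tall, 48 to 62 mm above the table; its pivot cap is 26 mm across, its top 67 mm above the table
- left_tip (a point): on the left arm's spindle, halfway up the bar, 80 mm from left_pivot; black knob above (18 mm across, top 82 mm above the table), rubber foot below (16 mm across, 4.6 mm above the board). 58 mm of plain bar lies between cap and knob
- right_arm (a joint): angle of the right (-y of the holder) swing arm, rad: 0 = square, pointing straight in across the board, foot over its patch; positive = anticlockwise from above (range -2 to 2). Starts at 0.7 to 1.8, swung to the holder's -x (towards the robot). It must be turned clockwise to 0. Friction hinge (0.1 N m): it stays where left, with no stop at square.
- right_pivot (a point): as left_pivot, for the right arm; 125 mm from the holder's origin along its -y
- right_tip (a point): as left_tip, for the right arm
- back_arm (a joint): joint value of the third, back arm, built like the others, already closed (within 0.05 rad of 0); its pivot lies 90 mm from the holder's origin along +x and it points to -x
- back_tip (a point): on the back arm's spindle, halfway up the bar, 80 mm from its pivot
- board: loose green circuit board 110 x 180 x 2.4 mm on the posts between locating pins, top 32.4 mm above the table; origin under its centre, axes as the holder's. Bare copper patches, 24 mm across, at (0, 45), (0, -45), (10, 0) mm. Chips rise 1.5 mm at most; taller parts (up to 14 mm) only near the front (-x) edge, within 35 mm of the middle
- coil: loose copper ring coil, 24 mm across, 10 mm tall, lying on the front middle of the board; origin under its centre
- spool: solder spool standing on end beside the holder, 52 mm across, 44 mm tall; origin under its centre
- screwdriver: screwdriver, 170 mm long, lying in front of the holder; origin under its middle
- flux: small white bottle, 44 mm across, 85 mm tall, behind the holder; origin under its centre
- sponge: yellow sponge block 70 x 50 x 18 mm; origin under its centre
- pliers: red-handled pliers, about 145 mm long, 12 mm thick, lying on the right; origin under the middle
There are look-alikes about, which are no part of the job. There is more than one size of the board; the job needs the smaller.

How it is judged:
By the outcome, as a careful person would: the job done as asked, in the order asked, and still so for the second after the job is handed in, with the robot touching nothing.
It also fails if it takes over 54 s, if anything falls off the work surface, if the arm or the gripper's body presses on something with over 40 N, if the wrist force passes 120 N, or if a joint passes its speed limit or range.

### The arm

A 6-joint arm with a two-finger parallel gripper is mounted at the origin on the work surface. World frame = base frame: x ahead of the robot, y to its left, z up, the work surface at z = 0. Lengths are in mm, angles in rad, forces in N, time in s.
With the tool pointing down it reaches from about 350 to 975 mm from the base axis. Payload 7.1 kg.
Tool frame: the origin (TCP) lies on the centre line of the jaws, within the pads' length; the fingertips stand 19 mm ahead of it and the grasp point (between the pads) is the TCP (tips_ahead is the distance from the TCP to the fingertips, in mm); z points along the fingers, y is the line along which they close (so a half turn about z gives the same grasp; the last joint's range is limited). The gripper opens to 88 mm and grips with 3 to 60 N. Pads are 20 mm wide; open, the fingers measure 115 mm over their backs; the gripper's body (75 mm by 178 mm) begins 61 mm behind the grasp point.
Start: joints at [1.146, 0.423, 1.63, -0, 1.089, -0.019], TCP at [246.689, 574.238, 241.675] pointing down, gripper open.
Joint ranges: [-3, 3], [-0.9, 2.11], [0.09, 2.58], [-1.31, 4.45], [0.11, 2.69], [-2.54, 2.54]. Speed limits (rad/s): [2.39, 2.39, 3.01, 3.14, 3.14, 3.14].

### API

Orientations are given as a rotation vector (axis times angle).
In Python, from bench import sense, snapshot, job_done, search_frame, tip_of, tips_ahead gives the robot as it stands. The module is installed in compiled form; this text tells all that it offers.
- The arm moves only by the tool send_rows, never from a script. Its argument "steps" is one flat list of numbers, 6 for each row, row after row: the shift along the tool's x, y, z in m, then the turn, a rotation vector about the tool's x, y, z in degrees. In form: [tx, ty, tz, wx, wy, wz, tx, ty, tz, wx, wy, wz, ...]. A call has exactly 8 rows; each row is the pose to reach, as a shift and turn from the pose commanded when the call began, along the tool's axes at that moment; what a row does not reach only later rows make up. A row lasts 1/8 s, in which the tool goes at most 62.5 mm and 10.7 degrees, less where a joint would pass 70% of its speed; a pose out of reach is approached as far as the arm can. A call with a gripper value outside its range is refused whole. "fingers" is the finger opening in m, from 0 to 0.0878, set as the call begins (left out, the last holds). The fingers move at their own pace and stop on an object; "squeeze" is the grip in N (left out, the last holds). Time passes only in rows, so rows that repeat a pose let the fingers close, or fill a call up. It gives the time, the measured TCP pose, the force, the opening and the grip force at its end, in the units of the state.
- sense(): the state, without advancing time (a new reading comes with each control period).
- snapshot(name): name is "side" or "top"; returns a dict with "color" (400x640x3 uint8, blue, green, red), "vfov" (degrees; the focal length in pixels is half the picture's height over the tangent of half this angle, whatever the lens; pixels are square), "cx", "cy" (the principal point, pixels), "origin" and "orientation" of the camera in the world. Camera axes: x right, y down, z forward; pixel columns grow to the right and rows downward; lengths in mm; the calibration is good to about 2 mm. A picture is of the moment at which its call begins. There is no depth.
- job_done(): hands the job in; it is judged then, once.
Trained networks look in the newest picture that a camera, given by its name, has taken for a name from the list of things; names that differ only in an ending like _2 or _b are one class to them, and where a whole thing is asked for, a point or a joint stands for the part that bears it (a point fixed in the world has none). Each returns a list of dicts, best first, with "confidence" (0 to 1); they miss things now and then, are a little off and sometimes report something else, mostly with a low value. They report only what shows in the picture. A call takes as long as a camera call. They do not tell look-alikes from the thing itself.
- search_frame(name, camera): "extent" ([centre column, centre row, width, height] in pixels, round what is visible of it).
- tip_of(name, camera): "xy" ([column, row] in pixels: a listed point, or the origin of a listed thing).
The state is a dict: "time_s": time; "qpos": joint angles; "joint_vel": joint speeds; "joint_torque": joint torques, N m; "position": TCP position; "orientation": TCP orientation; "contact_force": force on the tool from outside, world axes, zero at the start; "moment": the same for the moment, N m; "gripper_width": opening from 0.0 (shut) to 1.0 (fully open); "finger_force": force on a finger pad.
Only numpy, scipy, OpenCV 4.12 (cv2) and the standard library are available. Lean on these libraries where they do the work, as an engineer would, in place of code of your own. Each camera call takes 0.05 s, during which the arm holds its last target. There are 200 camera calls.

## Working session

There is one attempt and no reset: what is moved stays moved. The work goes in short steps, Python scripts to look and compute and a tool call to move; the robot and the scene stay as the last step left them, time stands still between calls to the robot, and variables do not carry over. Pictures are saved under pics/ and viewed, at most 10 in all, crops included, and the job is handed in when it is done.

Besides the shell and the picture viewer there is one more tool, called by a JSON object that holds its "name" and its "arguments". send_rows: Moves the arm, as the interface text tells. Its arguments: {"type":"object","properties":{"steps":{"type":"array","items":{"type":"number"}},"fingers":{"type":"number"},"squeeze":{"type":"number"}},"required":["steps"]}

```bash
mkdir -p pics
cat > h.py <<'E'
import numpy as np, cv2
from bench import *
from scipy.spatial.transform import Rotation as R
def snap(cam,fn=None):
    s=snapshot(cam)
    if fn: cv2.imwrite('pics/'+fn,s['color'])
    return s
def Rm(o):
    o=np.array(o,float)
    return o if o.shape==(3,3) else (R.from_rotvec(o).as_matrix() if o.size==3 else R.from_quat(o).as_matrix())
def ray(s,uv,z):
    f=200/np.tan(np.radians(s['vfov'])/2)
    d=Rm(s['orientation'])@np.array([(uv[0]-s['cx'])/f,(uv[1]-s['cy'])/f,1])
    o=np.array(s['origin'],float); return o+d*(z-o[2])/d[2]
def proj(s,p):
    f=200/np.tan(np.radians(s['vfov'])/2)
    c=Rm(s['orientation']).T@(np.array(p,float)-np.array(s['origin'],float))
    return c[:2]/c[2]*f+[s['cx'],s['cy']]
E
python3 - <<'E'
from h import *
print(sense())
Z=dict(left_pivot=55,left_tip=55,right_pivot=55,right_tip=55,back_tip=55,board=0,holder=0,coil=32,spool=0,flux=0,screwdriver=0)
for c in('top','side'):
    s=snap(c,c+'0.png'); print(c,{k:v for k,v in s.items() if k!='color'})
    for n,z in Z.items():
        for d in tip_of(n,c)[:3]: print(n,np.round(d['xy']),round(d['confidence'],2),np.round(ray(s,d['xy'],z)))
E
```

```text
{'time_s': 0.0, 'qpos': array([ 1.14599771e+00,  4.23853659e-01,  1.63073349e+00,  1.60056701e-05,
        1.08862411e+00, -1.89691951e-02]), 'joint_vel': array([ 0.00040389, -0.00162886, -0.00056504, -0.00045602,  0.00180404,
       -0.00120482]), 'joint_torque': array([ 1.03846836e-03, -5.44623005e+01, -2.73668218e+01,  6.43786462e-02,
        2.27232941e-02, -1.13815031e-04]), 'position': array([246.46063852, 573.74027557, 240.87660519]), 'orientation': array([-6.33046418e-01, -3.07677196e+00,  2.47497463e-03]), 'contact_force': array([-0.54606528,  0.03702673, -0.64094376]), 'moment': array([-0.03362572,  0.03582967,  0.02020165]), 'finger_force': 0.0, 'gripper_width': 0.998233711594874}
top {'vfov': 45.78075078174584, 'cx': 314.72024337686975, 'cy': 202.03312603793668, 'origin': array([ 307.03765316,    2.25365721, 1398.35237195]), 'orientation': array([-2.16786142,  2.10772687, -0.15107917])}
left_pivot [305. 180.] 0.55 [574.  48.  55.]
left_tip [301. 155.] 0.71 [649.  62.  55.]
right_pivot [390. 178.] 0.69 [ 587. -196.   55.]
right_tip [379. 200.] 0.54 [ 524. -164.   55.]
back
[... 439 characters left out ...]
7204, -853.06491855,  867.58961697]), 'orientation': array([-2.31560618,  0.05650475, -0.03533152])}
left_pivot [351. 184.] 0.86 [572.  70.  55.]
left_tip [381. 184.] 0.67 [653.  66.  55.]
right_pivot [372. 261.] 0.7 [ 593. -196.   55.]
right_tip [334. 247.] 0.69 [ 510. -150.   55.]
back_tip [362. 224.] 0.74 [584. -77.  55.]
board [361. 231.] 0.97 [587. -51.  -0.]
board [227. 141.] 0.85 [201. 360.   0.]
holder [356. 236.] 0.72 [574. -69.   0.]
holder [336. 248.] 0.63 [ 519. -105.    0.]
coil [351. 230.] 0.54 [558. -75.  32.]
spool [310. 220.] 0.67 [458.  -4.   0.]
flux [428. 252.] 0.82 [ 746. -127.    0.]
flux [355. 235.] 0.47 [571. -64.   0.]
screwdriver [311. 264.] 0.75 [ 456. -153.    0.]
```

View pics/top0.png

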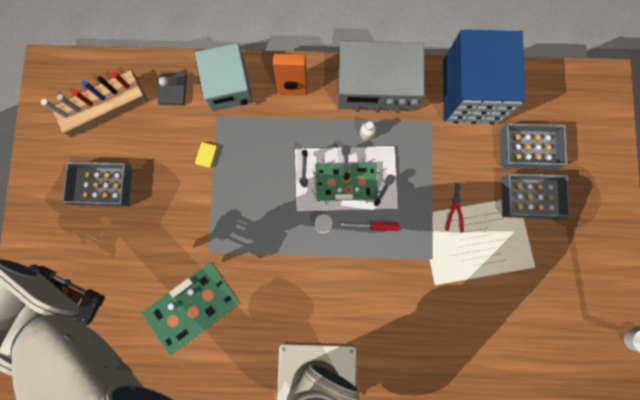

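View pics/side0.png

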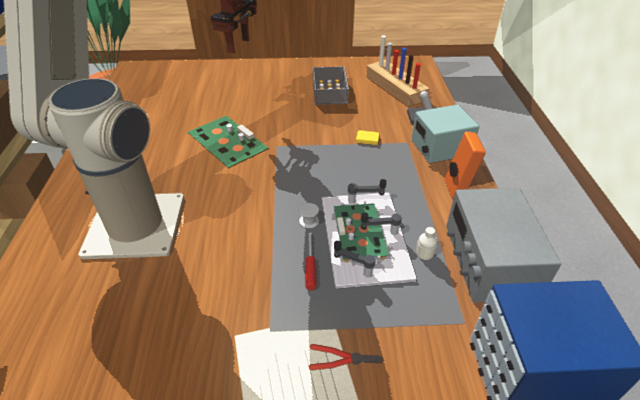

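The top view shows the holder at about (346,180). The left arm runs from pivot (305,183) to knob (304,154), and the right arm from pivot (390,178) to knob (378,203). I'll take enlarged crops to refine these.

Run:
```python
import cv2,numpy as np
a=cv2.imread('pics/top0.png')[135:225,285:405]; b=cv2.imread('pics/side0.png')[170:295,310:430]
a=cv2.resize(a,None,fx=6.6,fy=6.6,interpolation=cv2.INTER_CUBIC);cv2.imwrite('pics/ta.png',a)
b=cv2.resize(b,None,fx=4.8,fy=4.8,interpolation=cv2.INTER_CUBIC);cv2.imwrite('pics/sb.png',b)
```

```text
(no output)
```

View pics/ta.png

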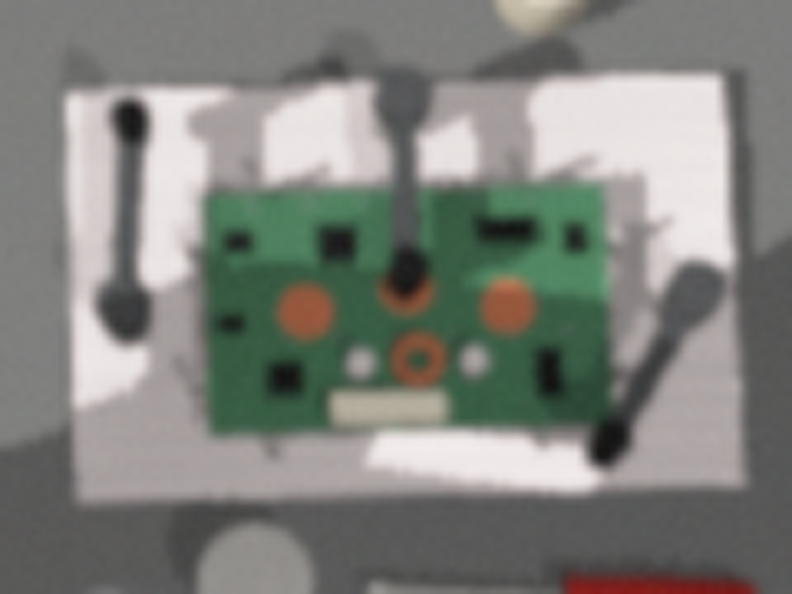

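View pics/sb.png

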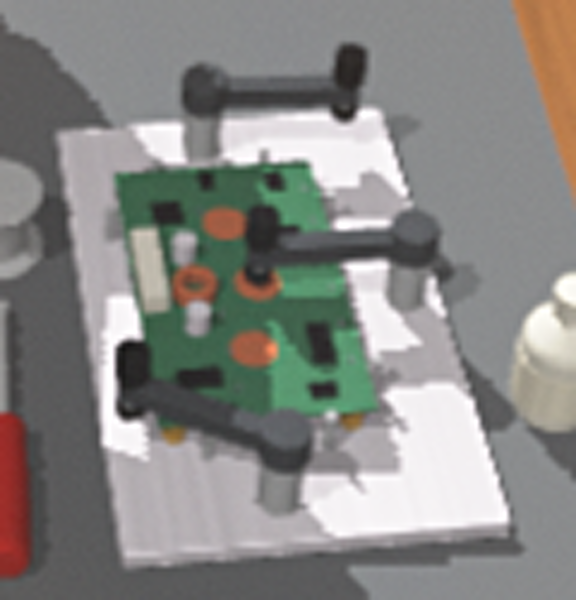

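Both crops are clear. In the top crop the caps are at (125,308), (695,288) and (403,100), and the knobs at (130,118), (606,445) and (406,270). The board corners and patches also show. I'll fit the holder pose and the arm angles from both views.

```bash
cat > fit.py <<'E'
from h import *
from scipy.optimize import least_squares
S={c:snapshot(c) for c in('top','side')}
off={'top':(285,135,6.6),'side':(310,170,4.8)}
L=lambda t,z:('L',t,z)
obs=[('top',(125,306),(0,125,67)),('top',(695,288),(0,-125,67)),('top',(403,98),(90,0,67)),
('top',(305,312),(0,45,32.4)),('top',(508,305),(0,-45,32.4)),
('top',(206,190),(55,90,32.4)),('top',(605,184),(55,-90,32.4)),('top',(608,428),(-55,-90,32.4)),('top',(212,433),(-55,90,32.4)),
('top',(130,116),'l'),('top',(606,440),'r'),('top',(406,270),'b'),
('side',(203,83),(0,125,67)),('side',(284,430),(0,-125,67)),('side',(415,226),(90,0,67)),
('side',(225,222),(0,45,32.4)),('side',(254,348),(0,-45,32.4)),
('side',(350,52),'l'),('side',(131,349),'r'),('side',(262,215),'b')]
def pts(p,m):
    x,y,w,l,r,b=p[:6]
    if m=='l': m=(80*np.sin(l),125-80*np.cos(l),78)
    elif m=='r': m=(-80*np.sin(r),-125+80*np.cos(r),78)
    elif m=='b': m=(90-80*np.cos(b),-80*np.sin(b),78)
    c,s=np.cos(w),np.sin(w); return (x+c*m[0]-s*m[1],y+s*m[0]+c*m[1],m[2])
def res(p):
    o=[]
    for c,uv,m in obs:
        a=off[c]; q=np.array([(uv[0]+.5)/a[2]+a[0]-.5,(uv[1]+.5)/a[2]+a[1]-.5])
        d=p[6:8] if c=='top' else p[8:10]
        o+=list(proj(S[c],pts(p,m))+d-q)
    return np.array(o+list(p[6:10]/1.0*.7))
if __name__=='__main__':
    f=least_squares(res,[587,-70,0,1.5,.8,0,0,0,0,0],loss='soft_l1',f_scale=.5)
    print(np.round(f.x,3)); print(np.round(f.fun[:-4].reshape(-1,2),1).tolist())
    for m in((0,125,67),(0,-125,67),'l','r'): print(np.round(pts(f.x,m),1))
    print(Rm(sense()['orientation']).round(3))
E
python3 fit.py
```

```text
[ 5.78366e+02 -7.23370e+01  5.00000e-02  1.53100e+00  7.26400e+00
 -4.10000e-02 -2.69000e-01  9.00000e-03  3.10000e-02  1.60000e-01]
[[-0.2, -0.7], [0.8, 0.1], [0.4, -0.7], [0.2, 0.1], [0.1, 0.5], [-0.6, 0.6], [-0.0, 0.2], [1.0, -0.0], [-0.7, 0.6], [-0.4, -0.1], [0.1, -0.3], [-0.1, -0.4], [0.4, -1.4], [0.1, -0.7], [-0.1, -0.2], [-0.2, 0.1], [-0.5, 0.0], [0.1, 0.8], [0.3, 0.2], [-0.1, 0.2]]
[572.1  52.5  67. ]
[ 584.6 -197.2   67. ]
[652.1  53.3  78. ]
[ 516. -156.   78.]
[[-0.919  0.395 -0.   ]
 [ 0.395  0.919 -0.   ]
 [ 0.    -0.    -1.   ]]
```

```bash
cat > plan.py <<'E'
from h import *
H=np.array([578.4,-72.3]);W=0.05
def arm(side,ang,r=45,gap=0.):
    """tool xy,yaw to have its x-face `gap` off the bar's trailing side at arm angle ang"""
    sg=1 if side=='l' else -1
    c,s=np.cos(W),np.sin(W); piv=H+sg*125*np.array([-s,c])
    a=W-sg*np.pi/2+ang; d=np.array([np.cos(a),np.sin(a)]); n=np.array([d[1],-d[0]])
    xy=piv+r*d-(16+gap)*n
    return xy,np.arctan2(n[1],n[0])+(np.pi if sg>0 else 0)
def rows(cur,wps):
    """cur=(x,y,z,yaw); wps same; -> 8-row flat list (m, deg)"""
    x,y,z,t=cur;o=[]
    for w in wps:
        dx,dy=w[0]-x,w[1]-y;c,s=np.cos(t),np.sin(t)
        dt=(w[3]-t+np.pi)%(2*np.pi)-np.pi
        o+=[round((c*dx+s*dy)/1e3,4),round((s*dx-c*dy)/1e3,4),round((z-w[2])/1e3,4),0,0,round(-np.degrees(dt),1)]
    return o
def cur():
    q=sense();m=Rm(q['orientation']);return (*q['position'],np.arctan2(m[1,0],m[0,0]))
def lin(a,b,n=8): return [np.array(a)+(np.array(b)-a)*k/n for k in range(1,n+1)]
E
python3 - <<'E'
from plan import *
c=cur(); xy,t=arm('l',1.531,gap=10); g=(*xy,200,t); mid=(np.array(c)+g)/2
print(c,g); print(rows(c,lin(c,mid))); print(rows(mid,lin(mid,g)))
E
```

```text
(np.float64(246.66000371467732), np.float64(574.2389587423941), np.float64(241.6696211944129), np.float64(2.7357902182523723)) (np.float64(616.8849703753665), np.float64(79.00158639341403), 200, np.float64(1.581))
[np.float64(-0.0335), np.float64(-0.0193), np.float64(0.0026), 0, 0, np.float64(4.1), np.float64(-0.067), np.float64(-0.0386), np.float64(0.0052), 0, 0, np.float64(8.3), np.float64(-0.1004), np.float64(-0.0579), np.float64(0.0078), 0, 0, np.float64(12.4), np.float64(-0.1339), np.float64(-0.0772), np.float64(0.0104), 0, 0, np.float64(16.5), np.float64(-0.1674), np.float64(-0.0965), np.float64(0.013), 0, 0, np.float64(20.7), np.float64(-0.2009), np.float64(-0.1158), np.float64(0.0156), 0, 0, np.float64(24.8), np.float64(-0.2343), np.float64(-0.1351), np.float64(0.0182), 0, 0, np.float64(28.9), np.float64(-0.2678), np.float64(-0.1544), np.float64(0.0208), 0, 0, np.float64(33.1)]
[np.float64(-0.0386), np.float64(0.0021), np.float64(0.0026), 0, 0, np.float64(4.1), np.float64(-0.0772), np.float64(0.0042), np.float64(0.0052), 0, 0, np.float64(8.3), np.float64(-0.1158), np.float64(0.0063), np.float64(0.0078), 0, 0, np.float64(12.4), np.float64(-0.1544), np.float64(0.0084), np.float64(0.0104), 0, 0, np.float64(16.5), np.float64(-0.1929), np.float64(0.0105), np.float64(0.013), 0, 0, np.float64(20.7), np.float64(-0.2315), np.float64(0.0126), np.float64(0.0156), 0, 0, np.float64(24.8), np.float64(-0.2701), np.float64(0.0147), np.float64(0.0182), 0, 0, np.float64(28.9), np.float64(-0.3087), np.float64(0.0168), np.float64(0.0208), 0, 0, np.float64(33.1)]
```

{"name": "send_rows", "arguments": {"steps": [-0.0335,-0.0193,0.0026,0,0,4.1,-0.067,-0.0386,0.0052,0,0,8.3,-0.1,-0.058,0.008,0,0,12.4,-0.134,-0.077,0.0104,0,0,16.5,-0.167,-0.0965,0.013,0,0,20.7,-0.201,-0.116,0.0156,0,0,24.8,-0.234,-0.135,0.018,0,0,28.9,-0.268,-0.154,0.021,0,0,33.1], "fingers": 0, "squeeze": 5}}

```text
time_s: 2.3
position: [432.9, 326.0, 220.8]
orientation: [1.487, 2.767, 0.001]
contact_force: [0.4, 0.3, 0.2]
gripper_width: 0.129
finger_force: 0.0
```

{"name": "send_rows", "arguments": {"steps": [-0.0386,0.002,0.0026,0,0,4.1,-0.0772,0.004,0.005,0,0,8.3,-0.116,0.006,0.008,0,0,12.4,-0.154,0.008,0.0104,0,0,16.5,-0.193,0.0105,0.013,0,0,20.7,-0.2315,0.0126,0.0156,0,0,24.8,-0.27,0.0147,0.018,0,0,28.9,-0.309,0.017,0.021,0,0,33.1]}}

```text
time_s: 3.3
position: [618.3, 78.1, 199.7]
orientation: [2.213, 2.229, 0.0]
contact_force: [0.1, 0.3, 0.2]
gripper_width: 0.005
finger_force: 0.0
```

Run:
```python
from plan import *
print(np.round(sense()['position'],1),sense()['gripper_width'])
c=cur(); xy,t=arm('l',1.531,gap=10); g=(*xy,120,t)
print(np.round(c,3),np.round(g,3)); print(rows(c,[g]))
s=snap('side');cv2.imwrite('pics/s1.png',cv2.resize(s['color'][100:300,270:470],None,fx=3,fy=3,interpolation=cv2.INTER_CUBIC))
```

```text
[618.3  78.1 199.7] 0.004703101584914121
[618.285  78.063 199.687   1.578] [616.885  79.002 120.      1.581]
[np.float64(0.0009), np.float64(-0.0014), np.float64(0.0797), 0, 0, np.float64(-0.2)]
```

View pics/s1.png

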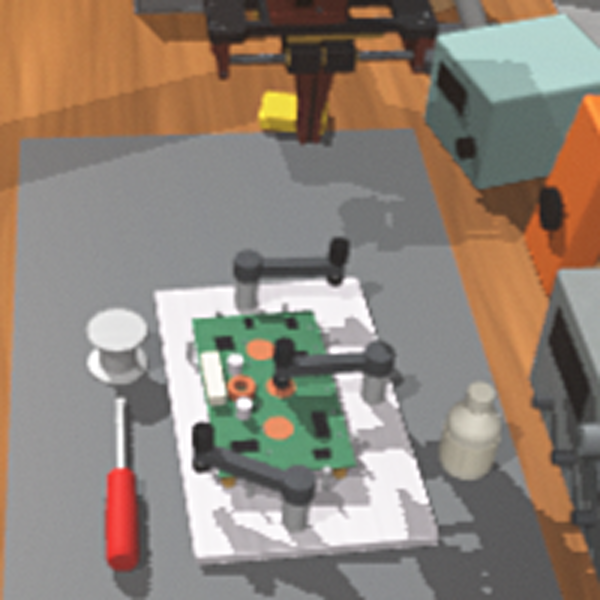

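The closed fingertips (312,140) hang just behind the left arm, with the scene unchanged. I'll lower to bar height 12 mm off the bar.

{"name": "send_rows", "arguments": {"steps": [0.003,-0.0014,0.025,0,0,0,0.003,-0.0014,0.05,0,0,0,0.003,-0.0014,0.075,0,0,0,0.003,-0.0014,0.095,0,0,0,0.003,-0.0014,0.11,0,0,0,0.003,-0.0014,0.12,0,0,0,0.003,-0.0014,0.127,0,0,0,0.003,-0.0014,0.13,0,0,0]}}

```text
time_s: 4.35
position: [616.2, 82.1, 69.6]
orientation: [2.211, 2.232, 0.0]
contact_force: [-0.3, 1.3, 0.3]
gripper_width: 0.003
finger_force: 0.0
```

Run:
```python
from plan import *
c=cur();print(np.round(c,3))
def arc(c,side,a0,a1,g0=0,g1=0,n=8):
    w=[]
    for k in range(1,n+1):
        a=a0+(a1-a0)*k/n; xy,t=arm(side,a,gap=g0+(g1-g0)*k/n); w.append((*xy,70,t))
    print([float(v) for v in rows(c,w)]); return w[-1]
w=arc(c,'l',1.531,1.35,10,0)
w=arc(w,'l',1.35,.85)
w=arc(w,'l',.85,.35)
```

```text
[616.243  82.143  69.6     1.58 ]
[-0.0054, 0.0012, -0.0004, 0.0, 0.0, 1.3, -0.0077, 0.0016, -0.0004, 0.0, 0.0, 2.6, -0.01, 0.002, -0.0004, 0.0, 0.0, 3.9, -0.0123, 0.0023, -0.0004, 0.0, 0.0, 5.1, -0.0146, 0.0026, -0.0004, 0.0, 0.0, 6.4, -0.0169, 0.0027, -0.0004, 0.0, 0.0, 7.7, -0.0192, 0.0028, -0.0004, 0.0, 0.0, 9.0, -0.0215, 0.0028, -0.0004, 0.0, 0.0, 10.3]
[-0.0028, 0.0009, 0.0, 0.0, 0.0, 3.6, -0.0057, 0.0016, 0.0, 0.0, 0.0, 7.2, -0.0087, 0.0022, 0.0, 0.0, 0.0, 10.7, -0.0116, 0.0026, 0.0, 0.0, 0.0, 14.3, -0.0146, 0.0027, 0.0, 0.0, 0.0, 17.9, -0.0176, 0.0027, 0.0, 0.0, 0.0, 21.5, -0.0206, 0.0025, 0.0, 0.0, 0.0, 25.1, -0.0235, 0.0022, 0.0, 0.0, 0.0, 28.6]
[-0.0028, 0.0009, 0.0, 0.0, 0.0, 3.6, -0.0057, 0.0016, 0.0, 0.0, 0.0, 7.2, -0.0087, 0.0022, 0.0, 0.0, 0.0, 10.7, -0.0116, 0.0026, 0.0, 0.0, 0.0, 14.3, -0.0146, 0.0027, 0.0, 0.0, 0.0, 17.9, -0.0176, 0.0027, 0.0, 0.0, 0.0, 21.5, -0.0206, 0.0025, 0.0, 0.0, 0.0, 25.1, -0.0235, 0.0022, 0.0, 0.0, 0.0, 28.6]
```

{"name": "send_rows", "arguments": {"steps": [-0.0054,0.0012,0,0,0,1.3,-0.0077,0.0016,0,0,0,2.6,-0.01,0.002,0,0,0,3.9,-0.0123,0.0023,0,0,0,5.1,-0.0146,0.0026,0,0,0,6.4,-0.0169,0.0027,0,0,0,7.7,-0.0192,0.0028,0,0,0,9.0,-0.0215,0.0028,0,0,0,10.3]}}

```text
time_s: 5.35
position: [619.8, 60.7, 70.0]
orientation: [2.403, 2.022, 0.002]
contact_force: [3.1, 1.8, 1.7]
gripper_width: 0.005
finger_force: 1.6
```

{"name": "send_rows", "arguments": {"steps": [-0.0028,0.0009,0,0,0,3.6,-0.0057,0.0016,0,0,0,7.2,-0.0087,0.0022,0,0,0,10.7,-0.0116,0.0026,0,0,0,14.3,-0.0146,0.0027,0,0,0,17.9,-0.0176,0.0027,0,0,0,21.5,-0.0206,0.0025,0,0,0,25.1,-0.0235,0.0022,0,0,0,28.6]}}

```text
time_s: 6.35
position: [617.6, 36.9, 69.9]
orientation: [2.83, 1.364, 0.001]
contact_force: [2.4, 2.2, 2.5]
gripper_width: 0.007
finger_force: 1.4
```

{"name": "send_rows", "arguments": {"steps": [-0.0028,0.0009,0,0,0,3.6,-0.0057,0.0016,0,0,0,7.2,-0.0087,0.0022,0,0,0,10.7,-0.0116,0.0026,0,0,0,14.3,-0.0146,0.0027,0,0,0,17.9,-0.0176,0.0027,0,0,0,21.5,-0.0206,0.0025,0,0,0,25.1,-0.0235,0.0022,0,0,0,28.6]}}

```text
time_s: 7.35
position: [604.7, 17.2, 69.9]
orientation: [3.079, 0.623, 0.001]
contact_force: [1.8, 2.9, 1.4]
gripper_width: 0.005
finger_force: 1.3
```

Run:
```python
from plan import *
c=cur();xy,t=arm('l',.35);print(np.round(c,3),xy,t)
s=snap('side');a=s['color'][150:270,320:420]
t=snap('top');b=t['color'][135:235,285:405]
a=cv2.resize(a,(480,576),interpolation=cv2.INTER_CUBIC)
cv2.imwrite('pics/s2.png',a)
```

```text
[6.04652e+02 1.71760e+01 6.98980e+01 3.99000e-01] [604.41340515  17.3267313 ] 0.3999999999999999
```

View pics/s2.png

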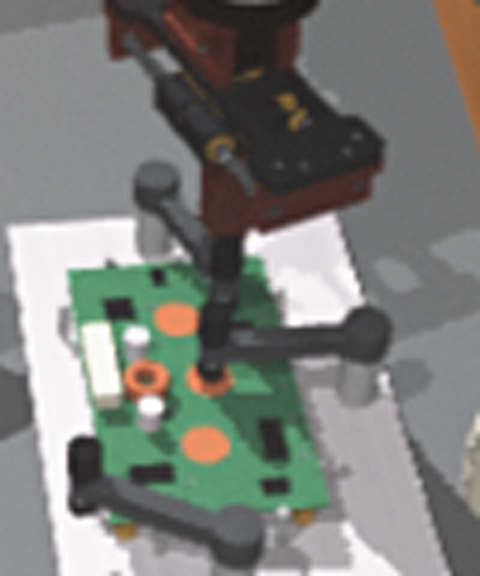

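The side view shows the left arm following. Its knob is near (220,275), now over the board, and the board is in place. I'll push on to about 0.06 rad and then back off to measure.

Run:
```python
from plan import *
c=cur()
def arc(c,side,a0,a1,g0=0,g1=0,n=8):
    w=[]
    for k in range(1,n+1):
        a=a0+(a1-a0)*k/n; xy,t=arm(side,a,gap=g0+(g1-g0)*k/n); w.append((*xy,70,t))
    print([float(v) for v in rows(c,w)]); return w[-1]
w=arc((*arm('l',.35)[0],70,arm('l',.35)[1]),'l',.35,0.06)
```

```text
[-0.0016, 0.0006, 0.0, 0.0, 0.0, 2.1, -0.0033, 0.001, 0.0, 0.0, 0.0, 4.2, -0.005, 0.0015, 0.0, 0.0, 0.0, 6.2, -0.0067, 0.0018, 0.0, 0.0, 0.0, 8.3, -0.0084, 0.0021, 0.0, 0.0, 0.0, 10.4, -0.0101, 0.0024, 0.0, 0.0, 0.0, 12.5, -0.0118, 0.0026, 0.0, 0.0, 0.0, 14.5, -0.0135, 0.0027, 0.0, 0.0, 0.0, 16.6]
```

{"name": "send_rows", "arguments": {"steps": [-0.0016,0.0006,0,0,0,2.1,-0.0033,0.001,0,0,0,4.2,-0.005,0.0015,0,0,0,6.2,-0.0067,0.0018,0,0,0,8.3,-0.0084,0.0021,0,0,0,10.4,-0.0101,0.0024,0,0,0,12.5,-0.0118,0.0026,0,0,0,14.5,-0.0135,0.0027,0,0,0,16.6]}}

```text
time_s: 8.45
position: [593.0, 9.4, 69.7]
orientation: [3.137, 0.173, 0.0]
contact_force: [2.8, -1.5, 2.7]
gripper_width: 0.008
finger_force: 1.5
```

{"name": "send_rows", "arguments": {"steps": [0.005,0,0,0,0,0,0.012,0,0,0,0,0,0.015,0,-0.03,0,0,0,0.015,0,-0.07,0,0,0,0.015,-0.03,-0.11,0,0,0,0.015,-0.08,-0.13,0,0,0,0.015,-0.13,-0.13,0,0,0,0.015,-0.17,-0.13,0,0,0]}}

```text
time_s: 9.45
position: [588.5, 182.1, 199.9]
orientation: [-3.136, -0.178, 0.001]
contact_force: [0.5, 0.5, -0.4]
gripper_width: 0.007
finger_force: 0.0
```

Run:
```python
from plan import *
print(np.round(cur(),3))
t=snap('top');s=snap('side')
a=cv2.resize(t['color'][140:220,290:400],(400,291),interpolation=cv2.INTER_CUBIC)
b=cv2.resize(s['color'][170:290,315:415],(400,480),interpolation=cv2.INTER_CUBIC)
im=np.zeros((480,800,3),np.uint8);im[:291,:400]=a;im[:,400:]=b
cv2.imwrite('pics/m3.png',im)
for c in('top','side'):
  for n in ('left_tip','left_pivot'):
    print(c,n,[(np.round(d['xy'],1),round(d['confidence'],2)) for d in tip_of(n,c)[:3]])
```

```text
[5.88469e+02 1.82141e+02 1.99915e+02 1.13000e-01]
top left_tip [(array([329.5, 180.4]), 0.57)]
top left_pivot [(array([304.3, 180.5]), 0.57)]
side left_tip [(array([357.4, 207.7]), 0.55), (array([355.5, 235.4]), 0.17)]
side left_pivot [(array([348.8, 185.6]), 0.78)]
```

View pics/m3.png

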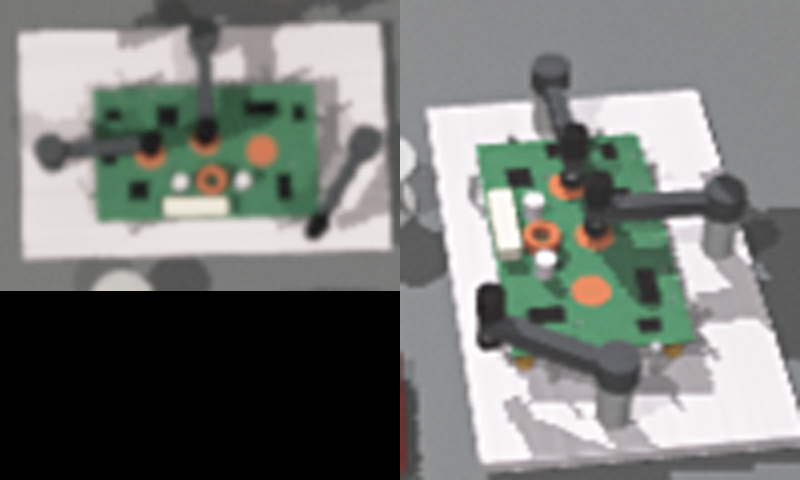

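The left knob is at (151,141) in the top half and (573,140) in the side half, near its patch. I'll check the angle against the model.

Run:
```python
from fit import *
f=least_squares(res,[587,-70,0,1.5,.98,0,0,0,0,0],loss='soft_l1',f_scale=.5).x
for l in(-.05,0,.05,.1,.15):
    f[3]=l; o=[]
    for c,d in(('top',f[6:8]),('side',f[8:10])):
        for m in ('l',(0,125,67),'b'):
            q=proj(S[c],pts(f,m))+d
            o.append(np.round((q+.5-(290,140))/.275-.5 if c=='top' else (q+.5-(315,170))/.25-.5+(400,0),1))
    print(l,*o)
```

```text
-0.05 [151.8 147.6] [ 49.8 147.7] [204.8 128.7] [564.4 134.4] [550.8  63.3] [597.7 179.9]
0 [151.8 142.6] [ 49.8 147.7] [204.8 128.7] [570.7 134.1] [550.8  63.3] [597.7 179.9]
0.05 [151.5 137.6] [ 49.8 147.7] [204.8 128.7] [577.  133.6] [550.8  63.3] [597.7 179.9]
0.1 [151.  132.6] [ 49.8 147.7] [204.8 128.7] [583.2 132.8] [550.8  63.3] [597.7 179.9]
0.15 [150.2 127.6] [ 49.8 147.7] [204.8 128.7] [589.3 131.9] [550.8  63.3] [597.7 179.9]
```

Both views put the left arm at 0.02–0.06 rad. I'll do the right arm next and trim both together at the end.

Run:
```python
from plan import *
c=cur()
P=lambda w:print([float(v) for v in w])
xy,t=arm('r',.981,gap=12); g=(*xy,150,t); print(np.round(g,3))
P(rows(c,lin(c,g))); g2=(*xy,70,t); P(rows(g,lin(g,g2)))
def arc(c,side,a0,a1,g0=0,g1=0,n=8):
    w=[]
    for k in range(1,n+1):
        a=a0+(a1-a0)*k/n; xy,t=arm(side,a,gap=g0+(g1-g0)*k/n); w.append((*xy,70,t))
    P(rows(c,w)); return w[-1]
w=arc(g2,'r',.981,.85,12,0);w=arc(w,'r',.85,.4);w=arc(w,'r',.4,.05)
```

```text
[ 531.655 -198.034  150.       1.031]
[-0.0124, 0.046, 0.0062, 0.0, 0.0, -6.6, -0.0247, 0.0921, 0.0124, 0.0, 0.0, -13.2, -0.0371, 0.1381, 0.0185, 0.0, 0.0, -19.8, -0.0494, 0.1842, 0.0247, 0.0, 0.0, -26.3, -0.0618, 0.2302, 0.0309, 0.0, 0.0, -32.9, -0.0741, 0.2763, 0.0371, 0.0, 0.0, -39.5, -0.0865, 0.3223, 0.0433, 0.0, 0.0, -46.1, -0.0988, 0.3684, 0.0495, 0.0, 0.0, -52.7]
[0.0, 0.0, 0.01, 0.0, 0.0, -0.0, 0.0, 0.0, 0.02, 0.0, 0.0, -0.0, 0.0, 0.0, 0.03, 0.0, 0.0, -0.0, 0.0, 0.0, 0.04, 0.0, 0.0, -0.0, 0.0, 0.0, 0.05, 0.0, 0.0, -0.0, 0.0, 0.0, 0.06, 0.0, 0.0, -0.0, 0.0, 0.0, 0.07, 0.0, 0.0, -0.0, 0.0, 0.0, 0.08, 0.0, 0.0, -0.0]
[0.0022, -0.0004, 0.0, 0.0, 0.0, 0.9, 0.0045, -0.0008, 0.0, 0.0, 0.0, 1.9, 0.0067, -0.0011, 0.0, 0.0, 0.0, 2.8, 0.009, -0.0013, 0.0, 0.0, 0.0, 3.8, 0.0112, -0.0015, 0.0, 0.0, 0.0, 4.7, 0.0135, -0.0016, 0.0, 0.0, 0.0, 5.6, 0.0158, -0.0017, 0.0, 0.0, 0.0, 6.6, 0.018, -0.0017, 0.0, 0.0, 0.0, 7.5]
[0.0026, -0.0008, 0.0, 0.0, 0.0, 3.2, 0.0052, -0.0015, 0.0, 0.0, 0.0, 6.4, 0.0078, -0.002, 0.0, 0.0, 0.0, 9.7, 0.0104, -0.0024, 0.0, 0.0, 0.0, 12.9, 0.0131, -0.0027, 0.0, 0.0, 0.0, 16.1, 0.0158, -0.0028, 0.0, 0.0, 0.0, 19.3, 0.0185, -0.0027, 0.0, 0.0, 0.0, 22.6, 0.0212, -0.0025, 0.0, 0.0, 0.0, 25.8]
[0.002, -0.0007, 0.0, 0.0, 0.0, 2.5, 0.004, -0.0012, 0.0, 0.0, 0.0, 5.0, 0.006, -0.0017, 0.0, 0.0, 0.0, 7.5, 0.0081, -0.0021, 0.0, 0.0, 0.0, 10.0, 0.0101, -0.0024, 0.0, 0.0, 0.0, 12.5, 0.0122, -0.0026, 0.0, 0.0, 0.0, 15.0, 0.0143, -0.0027, 0.0, 0.0, 0.0, 17.5, 0.0164, -0.0028, 0.0, 0.0, 0.0, 20.1]
```

{"name": "send_rows", "arguments": {"steps": [-0.0124,0.046,0.006,0,0,-6.6,-0.0247,0.092,0.012,0,0,-13.2,-0.037,0.138,0.0185,0,0,-19.8,-0.0494,0.184,0.0247,0,0,-26.3,-0.0618,0.23,0.031,0,0,-32.9,-0.074,0.2763,0.037,0,0,-39.5,-0.0865,0.3223,0.043,0,0,-46.1,-0.0988,0.3684,0.0495,0,0,-52.7]}}

```text
time_s: 10.85
position: [531.4, -199.5, 150.2]
orientation: [2.73, 1.553, 0.0]
contact_force: [0.3, 1.2, 0.2]
gripper_width: 0.007
finger_force: 0.0
```

{"name": "send_rows", "arguments": {"steps": [0,0,0.01,0,0,0,0,0,0.02,0,0,0,0,0,0.03,0,0,0,0,0,0.04,0,0,0,0,0,0.055,0,0,0,0,0,0.065,0,0,0,0,0,0.075,0,0,0,0,0,0.08,0,0,0]}}

```text
time_s: 11.85
position: [531.8, -196.9, 69.4]
orientation: [-2.732, -1.55, 0.001]
contact_force: [0.2, -0.3, -0.3]
gripper_width: 0.006
finger_force: 0.0
```

{"name": "send_rows", "arguments": {"steps": [0.0022,-0.0004,0,0,0,0.9,0.0045,-0.0008,0,0,0,1.9,0.0067,-0.0011,0,0,0,2.8,0.009,-0.0013,0,0,0,3.8,0.0112,-0.0015,0,0,0,4.7,0.0135,-0.0016,0,0,0,5.6,0.0158,-0.0017,0,0,0,6.6,0.018,-0.0017,0,0,0,7.5]}}

```text
time_s: 12.85
position: [539.5, -180.5, 70.1]
orientation: [-2.828, -1.367, 0.001]
contact_force: [-3.3, -1.4, 1.5]
gripper_width: 0.008
finger_force: 1.6
```

{"name": "send_rows", "arguments": {"steps": [0.0026,-0.0008,0,0,0,3.2,0.0052,-0.0015,0,0,0,6.4,0.0078,-0.002,0,0,0,9.7,0.0104,-0.0024,0,0,0,12.9,0.0131,-0.0027,0,0,0,16.1,0.0158,-0.0028,0,0,0,19.3,0.0185,-0.0027,0,0,0,22.6,0.0212,-0.0025,0,0,0,25.8]}}

```text
time_s: 13.85
position: [550.7, -162.2, 70.1]
orientation: [-3.062, -0.699, 0.001]
contact_force: [-3.0, -0.6, 2.8]
gripper_width: 0.005
finger_force: 1.5
```

{"name": "send_rows", "arguments": {"steps": [0.002,-0.0007,0,0,0,2.5,0.004,-0.0012,0,0,0,5.0,0.006,-0.0017,0,0,0,7.5,0.0081,-0.0021,0,0,0,10,0.0101,-0.0024,0,0,0,12.5,0.0122,-0.0026,0,0,0,15,0.0143,-0.0027,0,0,0,17.5,0.0164,-0.0028,0,0,0,20.1]}}

```text
time_s: 14.85
position: [564.3, -152.5, 70.1]
orientation: [-3.137, -0.154, 0.001]
contact_force: [-2.7, 0.4, 2.1]
gripper_width: 0.003
finger_force: 1.4
```

Run:
```python
from plan import *
print(np.round(cur(),3),arm('r',.05),sense()['contact_force'])
```

```text
[ 5.64279e+02 -1.52481e+02  7.01000e+01  9.80000e-02] (array([ 564.23482577, -153.96592978]), np.float64(0.10000000000000003)) [-2.73851319  0.41732646  2.1014834 ]
```

{"name": "send_rows", "arguments": {"steps": [-0.005,0,0,0,0,0,-0.012,0,0,0,0,0,-0.015,0,-0.03,0,0,0,-0.015,0,-0.07,0,0,0,-0.015,0.03,-0.11,0,0,0,-0.015,0.08,-0.13,0,0,0,-0.015,0.13,-0.13,0,0,0,-0.015,0.18,-0.13,0,0,0]}}

```text
time_s: 15.85
position: [567.5, -335.0, 200.8]
orientation: [3.137, 0.158, 0.002]
contact_force: [0.6, 0.3, 1.0]
gripper_width: 0.0
finger_force: 0.0
```

Run:
```python
from plan import *
av={}
for c in('top','side'):
    L=[snapshot(c) for _ in range(8)]
    im=np.mean([s['color'].astype(float) for s in L],0); av[c]=im
    np.save(c+'av.npy',im)
t=L=None
im=av['top'].astype(np.float32)
a=np.clip(cv2.resize(im[150:205,295:400],(800,419),interpolation=cv2.INTER_CUBIC),0,255)
cv2.imwrite('pics/t4.png',a)
```

```text
[ WARN:0@40.027] global loadsave.cpp:1063 imwrite_ Unsupported depth image for selected encoder is fallbacked to CV_8U.
```

View pics/t4.png

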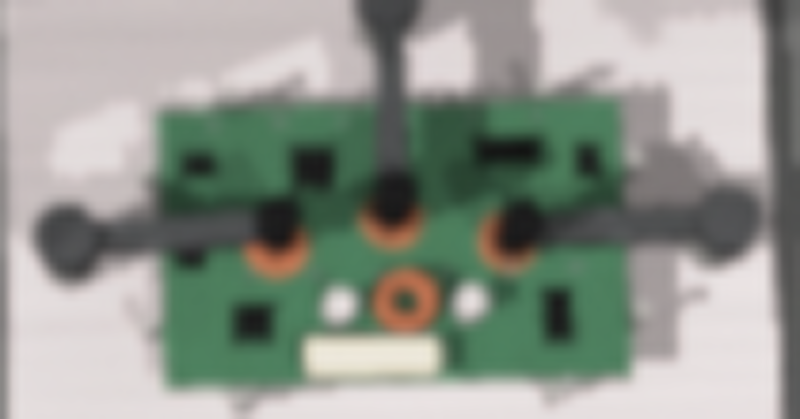

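The averaged top view shows both feet nearly over their patches. The left bar slopes up toward its knob (280,222) from its cap (72,241), and the right bar slopes down toward its knob (520,230) from its cap (728,222). I'll compare these slopes with the model and plan the trim pushes.

Run:
```python
from fit import *
from plan import arm,rows,cur,lin
f=least_squares(res,[587,-70,0,1.5,.98,0,0,0,0,0],loss='soft_l1',f_scale=.5).x
C=lambda p:(proj(S['top'],p)+f[6:8]+.5-(295,150))*7.619-.5
w=f[2]
def P(m): c,s=np.cos(w),np.sin(w);return C((f[0]+c*m[0]-s*m[1],f[1]+s*m[0]+c*m[1],m[2]))
sl=lambda a,b:(b[1]-a[1])/(b[0]-a[0])
print('edge',sl(P((55,90,32.4)),P((55,-90,32.4))),sl(P((-55,90,32.4)),P((-55,-90,32.4))))
for t in(0,.03,.06):
    l=[P((r*np.sin(t),125-r*np.cos(t),62)) for r in(0,70)];r=[P((-q*np.sin(t),-125+q*np.cos(t),62)) for q in(0,70)]
    k=[P((80*np.sin(t),125-80*np.cos(t),82)),P((-80*np.sin(t),-125+80*np.cos(t),82))]
    print(t,'slopes',round(sl(*l),3),round(sl(*r),3),'knobs',k,'caps',P((0,125,67)),P((0,-125,67)))
pr=lambda w:print([float(v) for v in w])
c=cur();print(np.round(c,3))
xy,t=arm('r',.05,gap=15);g=(*xy,150,t);pr(rows(c,lin(c,g)));h=(*xy,70,t);pr(rows(g,lin(g,h)))
e=(*arm('r',.015)[0],70,arm('r',.015)[1]);pr(rows(h,lin(h,e)))
```

```text
edge -0.022721142058865194 -0.022348198768389536
0 slopes -0.023 -0.023 knobs [array([280.78162489, 220.95799499]), array([522.98383794, 215.49151855])] caps [ 66.88418828 233.73685712] [732.30926637 218.72532454]
0.03 slopes -0.052 -0.052 knobs [array([280.51209071, 214.62949829]), array([523.31910918, 221.8239982 ])] caps [ 66.88418828 233.73685712] [732.30926637 218.72532454]
0.06 slopes -0.082 -0.082 knobs [array([280.04936444, 208.31448378]), array([523.84817451, 228.14982726])] caps [ 66.88418828 233.73685712] [732.30926637 218.72532454]
[ 5.67706e+02 -3.33356e+02  2.00204e+02  1.00000e-01]
[-0.0001, -0.0224, 0.0063, 0.0, 0.0, 0.0, -0.0001, -0.0447, 0.0126, 0.0, 0.0, 0.0, -0.0002, -0.0671, 0.0188, 0.0, 0.0, 0.0, -0.0002, -0.0894, 0.0251, 0.0, 0.0, 0.0, -0.0003, -0.1118, 0.0314, 0.0, 0.0, 0.0, -0.0004, -0.1341, 0.0377, 0.0, 0.0, 0.0, -0.0004, -0.1565, 0.0439, 0.0, 0.0, 0.0, -0.0005, -0.1788, 0.0502, 0.0, 0.0, 0.0]
[0.0, 0.0, 0.01, 0.0, 0.0, -0.0, 0.0, 0.0, 0.02, 0.0, 0.0, -0.0, 0.0, 0.0, 0.03, 0.0, 0.0, -0.0, 0.0, 0.0, 0.04, 0.0, 0.0, -0.0, 0.0, 0.0, 0.05, 0.0, 0.0, -0.0, 0.0, 0.0, 0.06, 0.0, 0.0, -0.0, 0.0, 0.0, 0.07, 0.0, 0.0, -0.0, 0.0, 0.0, 0.08, 0.0, 0.0, -0.0]
[0.0021, -0.0001, 0.0, 0.0, 0.0, 0.3, 0.0041, -0.0001, 0.0, 0.0, 0.0, 0.5, 0.0062, -0.0002, 0.0, 0.0, 0.0, 0.8, 0.0083, -0.0003, 0.0, 0.0, 0.0, 1.0, 0.0104, -0.0003, 0.0, 0.0, 0.0, 1.3, 0.0124, -0.0004, 0.0, 0.0, 0.0, 1.5, 0.0145, -0.0005, 0.0, 0.0, 0.0, 1.8, 0.0166, -0.0005, 0.0, 0.0, 0.0, 2.0]
```

Slopes agree with the tool: left ≈0.05, right ≈0.04. I'll trim the right arm to about 0.

{"name": "send_rows", "arguments": {"steps": [0,-0.022,0.006,0,0,0,0,-0.045,0.0126,0,0,0,0,-0.067,0.019,0,0,0,0,-0.089,0.025,0,0,0,0,-0.112,0.031,0,0,0,0,-0.134,0.038,0,0,0,0,-0.1565,0.044,0,0,0,-0.0005,-0.179,0.05,0,0,0]}}

```text
time_s: 17.75
position: [549.1, -153.9, 149.8]
orientation: [3.138, 0.158, 0.0]
contact_force: [-0.7, 0.5, -0.9]
gripper_width: 0.006
finger_force: 0.0
```

{"name": "send_rows", "arguments": {"steps": [0,0,0.01,0,0,0,0,0,0.02,0,0,0,0,0,0.03,0,0,0,0,0,0.04,0,0,0,0,0,0.055,0,0,0,0,0,0.065,0,0,0,0,0,0.075,0,0,0,0,0,0.08,0,0,0]}}

```text
time_s: 18.75
position: [549.0, -155.3, 69.4]
orientation: [-3.137, -0.158, 0.001]
contact_force: [-0.3, -0.8, 0.4]
gripper_width: 0.006
finger_force: 0.0
```

Run:
```python
from plan import *
pr=lambda w:print([float(v) for v in w])
c=cur();print(np.round(c,3),np.round(arm('r',.05,gap=15)[0],1))
e=(*arm('r',.005)[0],70,arm('r',.005)[1]);pr(rows(c,lin(c,e)))
u=(*arm('r',.005,gap=15)[0],70,e[3]); print('left start from u raised 120:')
g=(*arm('l',.06,gap=15)[0],190,arm('l',.06)[1]); a=np.array(u);a[2]=190
pr(rows(a,lin(a,g)))
d=np.array(g);d[2]=70
e2=(*arm('l',.005)[0],70,arm('l',.005)[1]);pr(rows(d,lin(d,e2)))
```

```text
[ 5.49023e+02 -1.55307e+02  6.94030e+01  1.00000e-01] [ 549.3 -155.5]
[0.0022, -0.0001, -0.0001, 0.0, 0.0, 0.3, 0.0043, -0.0001, -0.0001, 0.0, 0.0, 0.6, 0.0065, -0.0002, -0.0002, 0.0, 0.0, 1.0, 0.0087, -0.0002, -0.0003, 0.0, 0.0, 1.3, 0.0108, -0.0003, -0.0004, 0.0, 0.0, 1.6, 0.013, -0.0004, -0.0004, 0.0, 0.0, 1.9, 0.0151, -0.0004, -0.0005, 0.0, 0.0, 2.3, 0.0173, -0.0005, -0.0006, 0.0, 0.0, 2.6]
left start from u raised 120:
[0.0082, -0.0202, 0.0, 0.0, 0.0, -0.4, 0.0164, -0.0404, 0.0, 0.0, 0.0, -0.8, 0.0246, -0.0607, 0.0, 0.0, 0.0, -1.2, 0.0328, -0.0809, 0.0, 0.0, 0.0, -1.6, 0.041, -0.1011, 0.0, 0.0, 0.0, -2.0, 0.0493, -0.1213, 0.0, 0.0, 0.0, -2.4, 0.0575, -0.1415, 0.0, 0.0, 0.0, -2.8, 0.0657, -0.1618, 0.0, 0.0, 0.0, -3.2]
[-0.0022, 0.0001, 0.0, 0.0, 0.0, 0.4, -0.0044, 0.0002, 0.0, 0.0, 0.0, 0.8, -0.0066, 0.0003, 0.0, 0.0, 0.0, 1.2, -0.0087, 0.0004, 0.0, 0.0, 0.0, 1.6, -0.0109, 0.0005, 0.0, 0.0, 0.0, 2.0, -0.0131, 0.0006, 0.0, 0.0, 0.0, 2.4, -0.0153, 0.0007, 0.0, 0.0, 0.0, 2.8, -0.0175, 0.0008, 0.0, 0.0, 0.0, 3.2]
```

{"name": "send_rows", "arguments": {"steps": [0.004,-0.0001,0,0,0,0.6,0.008,-0.0002,0,0,0,1.2,0.011,-0.0003,0,0,0,1.6,0.013,-0.0004,0,0,0,1.9,0.015,-0.0004,0,0,0,2.3,0.0163,-0.0005,0,0,0,2.5,0.0173,-0.0005,0,0,0,2.6,0.0173,-0.0005,0,0,0,2.6]}}

```text
time_s: 19.75
position: [566.0, -153.0, 70.1]
orientation: [-3.14, -0.086, 0.001]
contact_force: [-3.1, -0.1, 1.6]
gripper_width: 0.005
finger_force: 1.3
```

{"name": "send_rows", "arguments": {"steps": [-0.004,0,0,0,0,0,-0.01,0,0,0,0,0,-0.015,0,-0.01,0,0,0,-0.015,0,-0.04,0,0,0,-0.015,0,-0.07,0,0,0,-0.015,0,-0.1,0,0,0,-0.015,0,-0.12,0,0,0,-0.015,0,-0.12,0,0,0]}}

```text
time_s: 20.75
position: [552.3, -154.3, 192.3]
orientation: [3.139, 0.086, 0.006]
contact_force: [-0.3, 0.5, 0.1]
gripper_width: 0.002
finger_force: 0.0
```

{"name": "send_rows", "arguments": {"steps": [0.0082,-0.02,0,0,0,-0.4,0.0164,-0.04,0,0,0,-0.8,0.0246,-0.061,0,0,0,-1.2,0.033,-0.081,0,0,0,-1.6,0.041,-0.101,0,0,0,-2.0,0.049,-0.121,0,0,0,-2.4,0.0575,-0.1415,0,0,0,-2.8,0.0657,-0.162,0,0,0,-3.2]}}

```text
time_s: 21.75
position: [608.6, 12.8, 190.2]
orientation: [3.137, 0.175, 0.0]
contact_force: [-0.5, 0.1, 0.7]
gripper_width: 0.005
finger_force: 0.0
```

Run:
```python
from plan import *
c=cur();g=arm('l',.06,gap=15);print(np.round(c,3),g)
print(rows(c,[(*g[0],70,g[1])]))
```

```text
[6.08631e+02 1.28140e+01 1.90179e+02 1.11000e-01] (array([607.90526642,  11.21888547]), np.float64(0.10999999999999988))
[np.float64(-0.0009), np.float64(0.0015), np.float64(0.1202), 0, 0, np.float64(0.1)]
```

{"name": "send_rows", "arguments": {"steps": [0,0.0015,0.02,0,0,0,0,0.0015,0.04,0,0,0,0,0.0015,0.06,0,0,0,0,0.0015,0.08,0,0,0,0,0.0015,0.095,0,0,0,0,0.0015,0.108,0,0,0,0,0.0015,0.117,0,0,0,-0.0009,0.0015,0.12,0,0,0]}}

```text
time_s: 22.75
position: [607.3, 9.8, 69.7]
orientation: [-3.137, -0.174, 0.001]
contact_force: [0.2, 0.0, -0.5]
gripper_width: 0.006
finger_force: 0.0
```

{"name": "send_rows", "arguments": {"steps": [-0.004,0.0002,0,0,0,0.8,-0.008,0.0004,0,0,0,1.5,-0.011,0.0005,0,0,0,2.0,-0.013,0.0006,0,0,0,2.4,-0.015,0.0007,0,0,0,2.8,-0.0165,0.0008,0,0,0,3.1,-0.0175,0.0008,0,0,0,3.2,-0.0175,0.0008,0,0,0,3.2]}}

```text
time_s: 23.75
position: [590.6, 7.0, 70.4]
orientation: [3.14, 0.086, 0.002]
contact_force: [2.4, -1.2, -0.1]
gripper_width: 0.004
finger_force: 1.3
```

{"name": "send_rows", "arguments": {"steps": [0.005,0,0,0,0,0,0.012,0,0,0,0,0,0.015,0,-0.03,0,0,0,0.015,0,-0.07,0,0,0,0.015,-0.03,-0.11,0,0,0,0.015,-0.08,-0.13,0,0,0,0.015,-0.13,-0.13,0,0,0,0.015,-0.18,-0.13,0,0,0]}}

```text
time_s: 24.75
position: [595.2, 189.2, 200.7]
orientation: [-3.14, -0.086, -0.001]
contact_force: [1.1, -0.3, -0.6]
gripper_width: 0.005
finger_force: 0.0
```

Run:
```python
from plan import *
I={}
for c in('top','side'):
    I[c]=np.mean([snapshot(c)['color'].astype(np.float32) for _ in range(6)],0)
a=cv2.resize(I['top'][150:205,295:400],(800,419),interpolation=cv2.INTER_CUBIC)
cv2.imwrite('pics/t5.png',np.clip(a,0,255).astype(np.uint8))
b=cv2.resize(I['side'][170:290,290:440],(750,600),interpolation=cv2.INTER_CUBIC)
cv2.imwrite('pics/s5.png',np.clip(b,0,255).astype(np.uint8))
```

```text
(no output)
```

View pics/t5.png

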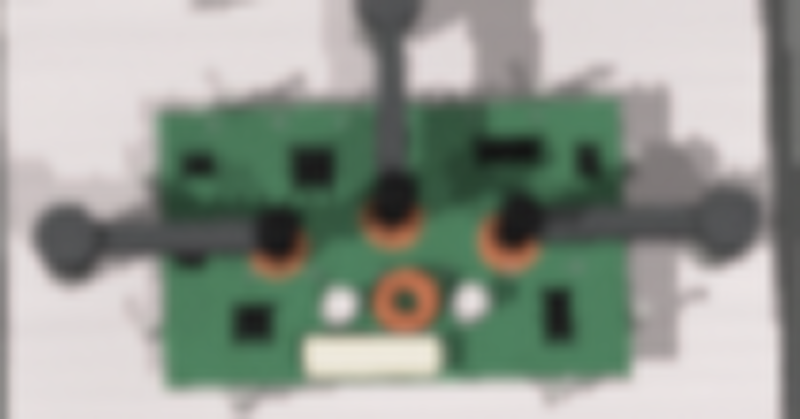

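View pics/s5.png

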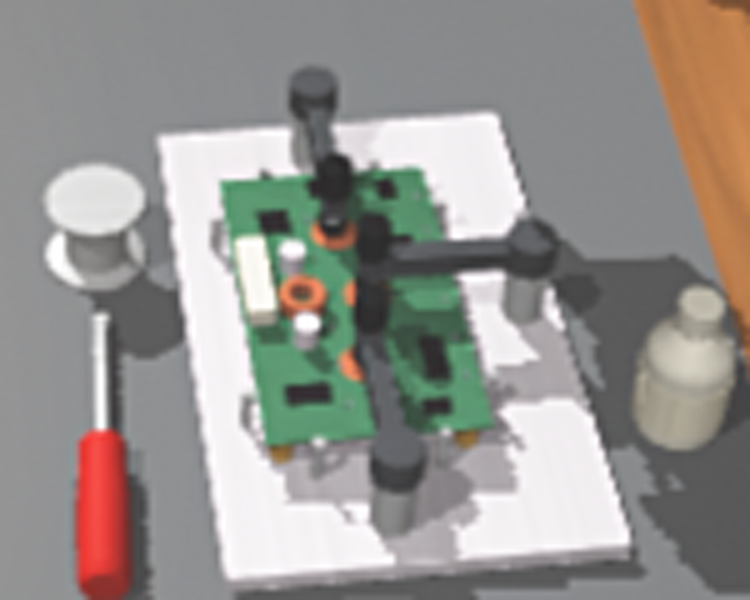

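The final views show both arms square. In the top crop the left knob is at (279,230) and the right knob at (520,220), each within about 0.02 rad by the model. The board, coil and back arm look unmoved, and the gripper is clear.

```bash
python3 -c "
from bench import *
print(job_done())"
```

```text
the job is handed in; nothing more can be done
None
```

I pushed the left and right arms round to square (within about 0.02 rad by the camera), each foot over its patch, and handed the job in at about 25 s; the board, coil and third arm look unmoved, and the measured force stayed under about 5 N.

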